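# Seat the profile in the cutting jig and hold the length gauge at its mark

### The arm

A 6-joint arm with a two-finger parallel gripper is mounted at the origin on the work surface. World frame = base frame: x ahead of the robot, y to its left, z up, the work surface at z = 0. Lengths are in m, angles in rad, forces in N, time in s.
With the tool pointing down it reaches from about 0.35 to 0.85 m from the base axis. Payload 8.1 kg.
Tool frame: the origin (TCP) lies between the finger pads; the fingertips stand ctrl.finger_overhang ahead of it and the grasp point (between the pads) lies 5 mm behind it (ctrl.finger_overhang is the distance from the TCP to the fingertips, in m); z points along the fingers, y is the line along which they close (so a half turn about z gives the same grasp; the last joint's range is limited). The gripper opens to 93 mm and grips with 3 to 60 N. Pads are 15 mm wide; open, the fingers measure 128 mm over their backs; the gripper's body (75 mm by 188 mm) begins 65 mm behind the grasp point.
Start: joints at [1.128, 0.13, 1.488, -0, 1.523, -0.085], TCP at [0.21, 0.562, 0.233] pointing down, gripper open.
Joint ranges: [-2.96, 2.96], [-0.89, 2.26], [0.02, 2.5], [-1.34, 4.48], [0, 2.73], [-2.66, 2.66]. Speed limits (rad/s): [2.39, 2.39, 2.79, 3.14, 3.14, 3.14].

### API

Orientations are given as [roll, pitch, yaw] about the fixed x, y, z axes, in that order (R = Rz(yaw) Ry(pitch) Rx(roll)).
In Python, from plant import ctrl, effector, vision gives the robot as it stands. Calls block until the motion is done:
- ctrl.goto(position, orientation): joint-space move of the TCP to a pose.
- ctrl.line_to(position, frame=None, v=0.15): straight line of the TCP; frame=None keeps the orientation; v is the mean speed in m/s.
- ctrl.goto_joints(angles): joint-space move.
- effector.move_gripper(opening): finger opening in m; the grip force is fixed at half the most; returns when the fingers have stopped.
- ctrl.wait(seconds).
- ctrl.solve_ik(position, orientation): joint angles nearest the present ones, or None.
- ctrl.sense(): the state.
- vision.camera(name): name is "side" or "top" or "wrist"; returns the picture (480x640x3 uint8, red, green, blue); there is no depth.
- vision.calibration(name): a dict with "K" (3x3 intrinsics, pixels), "dist_coeffs" ([k1, k2, p1, p2, k3] as OpenCV has them; the pictures are not rectified), "T" (4x4, takes a point from camera to world coordinates). Camera axes: x right, y up, looking along -z (the intrinsics and any distortion apply to the point x, -y, -z); pixel columns grow to the right and rows downward; lengths in m; the calibration is good to about 2 mm. A picture is of the moment at which its call begins: read the wrist's pose just before it. calibration takes no time and is no camera call; for the wrist camera it gives the pose at the moment of the call.
A pose or a line that the arm cannot do raises ctrl.MotionError and nothing moves.
- ctrl.hand_in(): hands the job in; it is judged then, once.
Trained networks look in the newest picture that a camera, given by its name, has taken for a name from the list of things; names that differ only in an ending like _2 or _b are one class to them, and where a whole thing is asked for, a point or a joint stands for the part that bears it (a point fixed in the world has none). Each returns a list of dicts, best first, with "conf" (0 to 1); they miss things now and then, are a little off and sometimes report something else, mostly with a low value. They report only what shows in the picture. A call takes as long as a camera call.
- vision.recognise(thing, camera): "xyz" ([x, y, z] in m, in the coordinates of the camera as it stood for that picture, good to about 4 mm: the middle of the surface that is visible of it).
The state is a dict: "time_s": time; "joints": joint angles; "joint_velocities": joint speeds; "joint_torque": joint torques, N m; "position": TCP position; "tool_rot": TCP orientation; "force": force on the tool from outside, world axes, zero at the start; "wrist_torque": the same for the moment, N m; "grip_width": finger opening in m; "grip_force": force on a finger pad.
Only numpy, scipy, OpenCV 4.12 (cv2) and the standard library are available. Lean on these libraries where they do the work, as an engineer would, in place of code of your own. Each camera call takes 0.05 s, during which the arm holds its last target. There are 200 camera calls.

### The job

Slide the white plastic profile along its channel, under the hood, until you feel it butt against the hidden stop, and let go of it. Then squeeze the lock button on the side of the gauge arm's head, draw the arm out until its pointer stands on the scale's one long mark, and finish while still holding it there, because it springs back if released. Leave everything else on the table where it is.

Things in the scene. Friction and masses are not known exactly. Their poses are not given: they have to be found in the camera images.
- jig: Fixed cutting jig: aluminium plate 220 (x) x 430 (y) mm, top at z 12 mm; origin at table level near its middle, x away from the robot, y along the jig to the left. All local numbers below are mm in this frame. Strip channel along y at x = -55; telescoping gauge arm beside it at x = +45, its fixed dark tube spans y = 40 to 205, up to z 56.
- channel (a point): Middle of the channel's floor (jig x -55, y 0, z 12). The channel runs along the jig's y, 27 mm between its walls, which are 5 mm thick and reach up to z 20 mm.
- hood (a point): Middle of the top of the grey hood (58 mm wide, top at z 68 mm) that covers the channel from jig y = 95 to 206 mm; open towards -y, where the strip enters.
- stop: Steel stop block (26 wide x 12 long x 30 mm high) inside the hood, out of sight, fixed on the channel floor at a place that differs from run to run (jig y = 120 to 155 mm). Origin at the foot of the face that the strip meets, y as the jig's y. It does not give.
- strip: Loose rigid white plastic profile in the channel, 24 (x) x 200 (y) x 38 (z) mm, 130 to 250 g, origin at centre of underside, axes as the jig's. Its top is at z 50 mm, 30 mm above the channel walls: pinch it across x from above with the fingertips above z 22 mm and slide it to +y. Starts 25 to 95 mm short of the stop.
- strip_end (a point): Centre of the strip's left (+y) end face, the one that meets the stop; 100 mm in y and 19 mm up from strip.
- gauge_arm: Moving part of the gauge arm: grey head 36 (x) x 50 (y) x 42 (z) mm, z 16 to 58, on a 24 mm square tube that telescopes out in the jig's -y, 0 to 140 mm. Origin at table level under the head. A spring pulls it home with 2.5 N (home) to 5 N (120 mm out). At home a catch locks it until the button is pressed. If it runs back with the button out it halts about 17 mm short of home, harmlessly.
- head_grip (a point): Centre of the head at the button's height, z 40 mm (jig x 45, y 0 when home): pinch here, across x, from above.
- lock_button (a joint): Black push button, 20 (y) x 18 (z) mm, in the middle of the head's +x (far) side, standing 7 mm proud. Value in m: 0 out, 0.0055 fully in, arm free from 0.004 on. Needs 4 N to start, 8.4 N fully in: a pinch of 20 to 40 N across the head (43 mm over the button, 37.5 when in) presses it; otherwise the arm cannot be pulled out.
- pointer (a point): On the dark steel pointer, a bar 4 mm wide (y) that sticks out from the head's far (+x) side over the scale to 64 mm from the head's centre, z 17.5 to 21.5 mm, 20 mm in +y from head_grip; moves with the arm.
- scale: Fixed white scale plate, 30 (x) x 180 (y) x 3 mm, lying on the jig plate beside the arm (jig x = 104 mm, top at z 15 mm), with short fine ticks every 10 mm and one long thick mark. Clamped at a different place from run to run; origin under the long mark, y as the jig's y.
- mark (a point): Middle of the long mark, the one black line 4 mm wide across the whole width of the scale, on its top face; 55 to 115 mm in -y from where the pointer starts.
- offcut: Bystander: short white offcut of the profile, 24x30x38 mm, standing on the jig plate's right-hand end; origin at centre of underside.
- tape_roll: Bystander: grey tape roll, 60 mm across, 24 mm high, lying on the table in front of the jig; origin at centre of underside.
- foam_roll: Bystander: black flat roll, 170 mm across, 25 mm high; origin at centre of underside.
- phone: Bystander: black phone, 72x148x8 mm; origin at centre of underside.
- screwdriver: Bystander: screwdriver with black handle, lying; origin at its middle.
- carton: Bystander: closed cardboard carton, 110x140x90 mm; origin at centre of underside.
- cup: Bystander: steel cup, 76 mm across, 90 mm high; origin at centre of underside.

How it is judged:
By the outcome, as a careful person would: the job done as asked, in the order asked, and still so for the second after the job is handed in, while the arm keeps its last pose, push and grip.
It also fails if it takes over 51 s, if anything falls off the work surface, if the arm or the gripper's body presses on something with over 40 N, if the wrist force passes 120 N, or if a joint passes its speed limit or range.

## Working session

There is one attempt and no reset: what is moved stays moved. The work goes in short steps, each a Python script; the robot and the scene stay as the last script left them, time stands still between calls to the robot, and variables do not carry over. Pictures are saved under pics/ and viewed, at most 10 in all, crops included, and the job is handed in when it is done.

```bash
ls; mkdir -p pics
cat > h.py <<'E'
import numpy as np, cv2
from plant import ctrl, effector, vision
def cal(n):
    c=vision.calibration(n); return np.array(c["K"],float),np.array(c["dist_coeffs"],float),np.array(c["T"],float)
def ray(n,px,z,c=None):
    K,d,T=c or cal(n)
    u=cv2.undistortPoints(np.array([[px]],float),K,d)[0,0]
    v=T[:3,:3]@np.array([u[0],-u[1],-1]); o=T[:3,3]
    return o+v*(z-o[2])/v[2]
def proj(n,P,c=None):
    K,d,T=c or cal(n)
    q=(np.linalg.inv(T)@np.append(P,1))[:3]*[1,-1,-1]
    return cv2.projectPoints(q[None],np.zeros(3),np.zeros(3),K,d)[0][0,0]
def rec(t,n,c=None):
    T=(c or cal(n))[2]
    return [(round(r["conf"],2),np.round((T@np.append(r["xyz"],1))[:3],4)) for r in vision.recognise(t,n)[:2]]
def snap(n,name):
    im=vision.camera(n); cv2.imwrite(f"pics/{name}.png",im[:,:,::-1]); return im
E
python3 - <<'E'
from h import *
print(ctrl.finger_overhang, ctrl.sense())
a=snap("top","top0");b=snap("side","side0")
for n in("top","side"):
    print(n,cal(n)[2].round(3))
    for t in["jig","channel","hood","strip","strip_end","gauge_arm","head_grip","lock_button","pointer","scale","mark","offcut","tape_roll","carton","cup"]: print(t,rec(t,n))
E
```

```text
pics
0.014 {'time_s': 0.0, 'joints': array([ 1.12758822e+00,  1.31152416e-01,  1.48930239e+00, -5.19012476e-06,
        1.52297646e+00, -8.53846269e-02]), 'joint_velocities': array([ 0.00064148, -0.00153821, -0.00027685,  0.0014875 ,  0.00045301,
       -0.00068035]), 'joint_torque': array([-6.00241510e-04, -5.59868217e+01, -4.91742504e+01,  7.64987734e-02,
        3.67096276e-02, -1.94324753e-04]), 'position': array([0.20987814, 0.56151025, 0.23157995]), 'tool_rot': array([-3.13976029e+00, -1.51634008e-04,  2.78376929e+00]), 'force': array([0.05433592, 0.20124624, 0.49021735]), 'wrist_torque': array([-0.04230694, -0.01936827,  0.07260997]), 'grip_force': 0.0, 'grip_width': 0.0932022746108882}
top [[ 0.079  0.974 -0.21   0.224]
 [-0.997  0.078 -0.012 -0.042]
 [ 0.004  0.211  0.978  1.505]
 [ 0.     0.     0.     1.   ]]
jig [(0.8, array([0.5711, 0.1321, 0.0101]))]
channel [(0.64, array([0.5743, 0.1261, 0.0106]))]
hood [(0.62, array([0.5739, 0.126 , 0.009 ]))]
strip [(0.93, array([0.4989, 0.0849, 0.0471]))]
strip_end [(0.74, array([0.4982, 0.0889, 0.0472]))]
gauge_arm [(0.8, array([0.
[... 993 characters left out ...]
0905,  0.0437]))]
strip_end [(0.78, array([0.4906, 0.0667, 0.0489]))]
gauge_arm [(0.83, array([0.6039, 0.0896, 0.0471])), (0.25, array([0.5673, 0.0815, 0.0162]))]
head_grip [(0.86, array([0.5965, 0.0889, 0.0457])), (0.67, array([0.6483, 0.0234, 0.0155]))]
lock_button []
pointer [(0.76, array([0.6035, 0.0885, 0.0504]))]
scale [(0.97, array([0.6496, 0.0252, 0.0145]))]
mark [(0.98, array([0.6464, 0.0221, 0.0175])), (0.7, array([0.5639, 0.0811, 0.0151]))]
offcut [(0.72, array([ 0.5155, -0.091 ,  0.0446]))]
tape_roll [(0.74, array([0.4155, 0.1756, 0.0158]))]
carton [(0.65, array([0.5932, 0.474 , 0.066 ])), (0.61, array([ 0.4823, -0.5913,  0.0235]))]
cup [(0.7, array([ 0.6107, -0.4195,  0.0634]))]
```

View pics/top0.png

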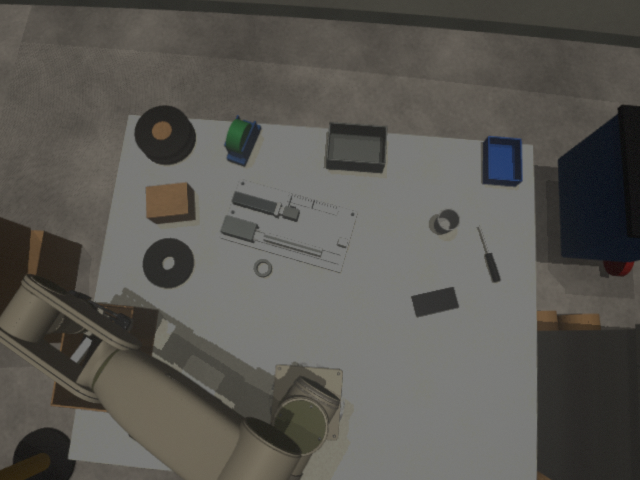

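View pics/side0.png

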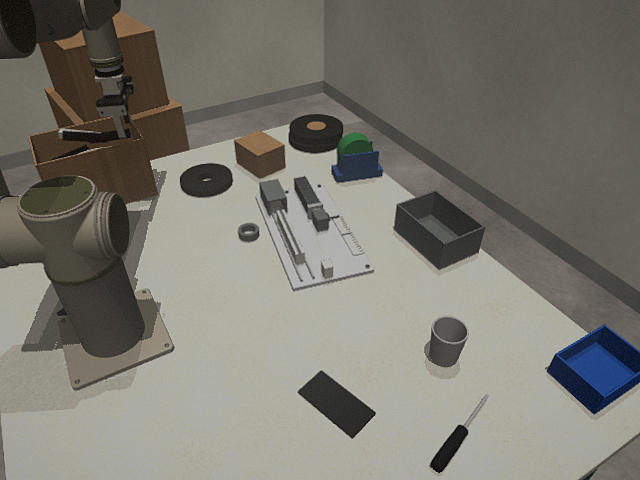

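Run:
```python
from h import *
P=[ray("top",p,.012) for p in [(243,182),(357,213),(343,270),(221,237)]]
for p in P: print(p.round(3))
d=P[0]-P[1]+P[3]-P[2]; a=np.arctan2(-d[0],d[1]); print("a",a)
c=np.mean(P,0); print(c)
R=[np.pi,0,a+np.pi/2]
ctrl.goto([0.50,0.07,0.34],R)
s=ctrl.sense();print(s["time_s"],s["position"],s["tool_rot"])
c=cal("wrist");np.savez("w1.npz",K=c[0],d=c[1],T=c[2]);snap("wrist","w1");print(c[2].round(3),c[0],c[1])
for t in["strip","strip_end","gauge_arm","head_grip","hood","pointer","mark","jig","scale","lock_button"]: print(t,rec(t,"wrist",c))
```

```text
[0.714 0.285 0.012]
[ 0.633 -0.122  0.012]
[ 0.431 -0.087  0.012]
[0.511 0.336 0.012]
a -0.19113538326482918
[0.57220632 0.10304347 0.012     ]
3.6833 [0.49988578 0.07076801 0.3397544 ] [-3.14116489e+00 -1.39866919e-04  1.38115599e+00]
[[ 0.982  0.182  0.049  0.515]
 [-0.188  0.948  0.255  0.142]
 [-0.    -0.26   0.966  0.492]
 [ 0.     0.     0.     1.   ]] [[377.28729299   0.         317.27856896]
 [  0.         377.28729299 236.1996426 ]
 [  0.           0.           1.        ]] [-0.02331746  0.          0.          0.          0.        ]
strip [(0.63, array([0.5074, 0.0954, 0.0516]))]
strip_end [(0.62, array([0.5042, 0.095 , 0.0529])), (0.59, array([0.5706, 0.1387, 0.0108]))]
gauge_arm [(0.69, array([0.6072, 0.1125, 0.0597]))]
head_grip [(0.65, array([0.6093, 0.1093, 0.061 ]))]
hood [(0.89, array([0.5747, 0.1365, 0.0149]))]
pointer [(0.85, array([0.6054, 0.1138, 0.0586]))]
mark [(0.82, array([0.6556, 0.0391, 0.0169]))]
jig [(0.9, array([0.571 , 0.1347, 0.0123]))]
scale [(0.57, array([0.6532, 0.0427, 0.0159]))]
lock_button [(0.61, array([0.6293, 0.0998, 0.0437])), (0.36, array([0.4222, 0.186 , 0.0274]))]
```

View pics/w1.png

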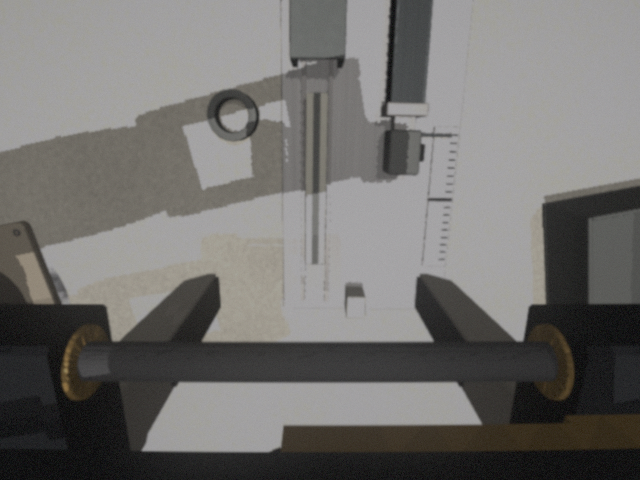

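Run:
```python
from h import *
w=np.load("w1.npz");c=(w["K"],w["d"],w["T"])
for n,p,z in[("s_far",(317,93),.05),("s_near",(315,264),.05),("ptr_head",(424,134),.0215),("ptr_tip",(452,134),.0215),("mk_l",(428,199),.015),("mk_r",(452,199),.015),
 ("headtop_c",(403,145),.058),("button",(423,152),.04),("hoodL",(291,60),.068),("hoodR",(345,60),.068),("edgeR1",(472,0),.012),("edgeR2",(418,308),.012),("edgeL1",(283,100),.012),("edgeL2",(286,306),.012)]: print(n,ray("wrist",p,z,c).round(4))
im=cv2.imread("pics/w1.png")[20:320,240:500]
cv2.imwrite("pics/w1c.png",cv2.resize(im,None,fx=2,fy=2,interpolation=cv2.INTER_CUBIC))
```

```text
s_far [0.5229 0.1862 0.05  ]
s_near [ 0.4829 -0.0093  0.05  ]
ptr_head [0.6416 0.1191 0.0215]
ptr_tip [0.675  0.1128 0.0215]
mk_l [0.6389 0.0378 0.015 ]
mk_r [0.6692 0.032  0.015 ]
headtop_c [0.6071 0.1133 0.058 ]
button [0.6331 0.0998 0.04  ]
hoodL [0.5021 0.2214 0.068 ]
hoodR [0.5572 0.2109 0.068 ]
edgeR1 [0.7163 0.2562 0.012 ]
edgeR2 [ 0.6088 -0.1129  0.012 ]
edgeL1 [0.4818 0.1899 0.012 ]
edgeL2 [ 0.4289 -0.0752  0.012 ]
```

View pics/w1c.png

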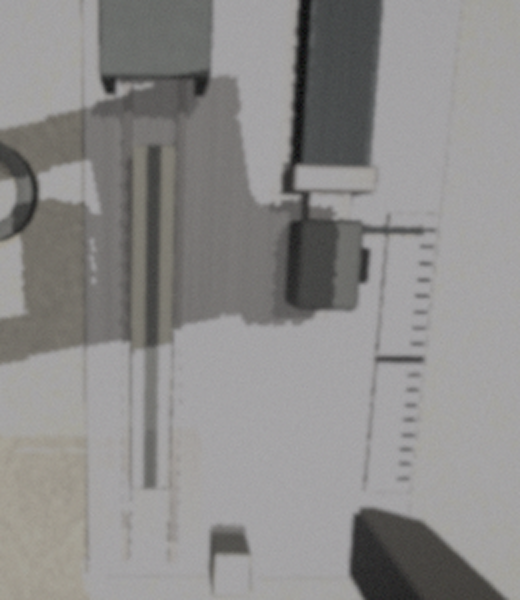

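```bash
cat >> h.py <<'E'
A=-0.196
X=np.array([np.cos(A),np.sin(A),0]);Y=np.array([-np.sin(A),np.cos(A),0]);RO=[np.pi,0,A+np.pi/2]
def st():
    s=ctrl.sense();return s["time_s"],s["position"].round(4),"Fx %.1f Fy %.1f Fz %.1f"%(s["force"]@X,s["force"]@Y,s["force"][2]),round(s["grip_width"],4),round(float(s["grip_force"]),1)
E
python3 - <<'E'
from h import *
g=np.array([0.503,0.0885,0])-.04*Y
ctrl.goto(g+[0,0,.13],RO); effector.move_gripper(.055)
ctrl.line_to(g+[0,0,.042],v=.12);print(st())
effector.move_gripper(.0);print(st())
if ctrl.sense()["grip_width"]>.02:
    g=ctrl.sense()["position"]*[1,1,0]+[0,0,.042]
    f0=ctrl.sense()["force"]@Y
    ctrl.line_to(g+.042*Y,v=.08);print(st())
    d=.042
    while d<.105:
        d+=.003;ctrl.line_to(g+d*Y,v=.04)
        f=ctrl.sense()["force"]@Y-f0;print(round(d,3),round(f,1),end="; ")
        if f<-12: break
    print(st());snap("wrist","w2")
E
```

```text
(6.7583, array([0.4958, 0.0493, 0.0427]), 'Fx -1.1 Fy -1.1 Fz 1.3', 0.0551, 0.0)
(7.3583, array([0.4945, 0.0495, 0.0422]), 'Fx -4.9 Fy 1.2 Fz 6.3', 0.0238, 30.0)
(8.0333, array([0.5029, 0.0913, 0.0422]), 'Fx -0.7 Fy 2.2 Fz 1.0', 0.0235, 30.0)
0.045 -1.6; 0.048 -5.9; 0.051 -5.1; 0.054 -4.0; 0.057 -4.6; 0.06 -4.4; 0.063 -3.8; 0.066 -3.3; 0.069 -16.8; (10.2833, array([0.5077, 0.1147, 0.0421]), 'Fx -0.7 Fy -15.6 Fz 9.6', 0.024, 30.0)
```

View pics/w2.png

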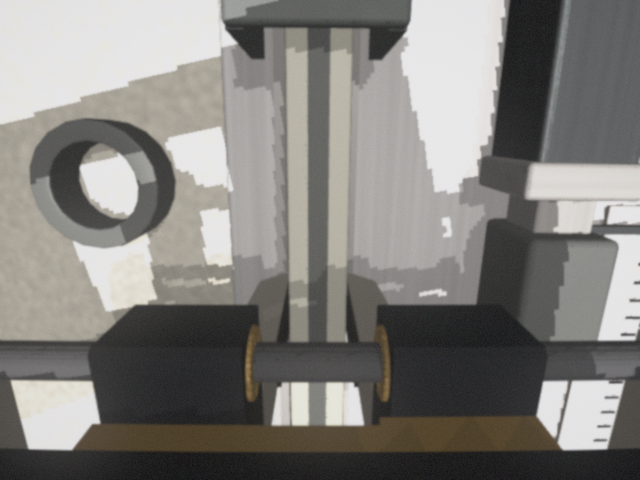

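Run:
```python
from h import *
p=ctrl.sense()["position"]
ctrl.line_to(p+.002*Y,v=.04);print(st())
effector.move_gripper(.055);print(st())
p=ctrl.sense()["position"]
ctrl.line_to([p[0],p[1],.13],v=.15)
h=np.array([.6085,.1045,0])
ctrl.goto(h-.06*Y+[0,0,.2],RO);effector.move_gripper(.075)
c=cal("wrist");np.savez("w3.npz",K=c[0],d=c[1],T=c[2]);snap("wrist","w3");print(st())
for t in["head_grip","lock_button","pointer","mark","strip"]: print(t,rec(t,"wrist",c))
```

```text
(10.5833, array([0.5077, 0.1147, 0.0422]), 'Fx -1.5 Fy -13.4 Fz 9.2', 0.0235, 30.0)
(11.2917, array([0.5081, 0.1168, 0.0421]), 'Fx 1.0 Fy -0.4 Fz -0.4', 0.0546, 0.0)
(13.2333, array([0.5968, 0.0458, 0.2001]), 'Fx 0.3 Fy -0.1 Fz 0.0', 0.0751, 0.0)
head_grip [(0.91, array([0.6102, 0.1108, 0.0604]))]
lock_button [(0.72, array([0.6294, 0.0993, 0.0477]))]
pointer [(0.78, array([0.6095, 0.1109, 0.064 ]))]
mark [(0.87, array([0.6533, 0.0406, 0.0166]))]
strip [(0.76, array([0.5173, 0.1445, 0.0534]))]
```

View pics/w3.png

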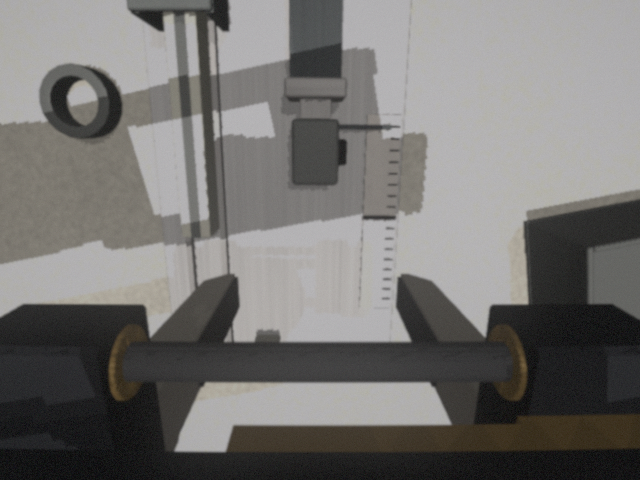

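Run:
```python
from h import *
w=np.load("w3.npz");c=(w["K"],w["d"],w["T"])
q={n:ray("wrist",p,z,c) for n,p,z in[("hl",(293,150),.058),("hr",(338,150),.058),("ht",(316,120),.058),("hb",(316,183),.058),("b",(347,152),.04),("ptr0",(350,127),.0215),("ptr1",(398,127),.0215),("mk0",(364,216),.015),("mk1",(395,217),.015),("sfL",(164,13),.05)]}
for n,v in q.items(): print(n,v.round(4),"XY",(v@X).round(4),(v@Y).round(4))
print("pull",(q["ptr1"]-q["mk1"])@Y,(q["ptr0"]-q["mk0"])@Y)
effector.move_gripper(.055)
ctrl.goto([.5077,.1147,.1],RO);ctrl.line_to([.5077,.1147,.042],v=.12)
effector.move_gripper(0);print(st())
p=np.array([.5081,.1165,.042])
for d in(.002,.004,.006):
    ctrl.line_to(p+d*Y,v=.04);print(st())
    if ctrl.sense()["force"]@Y<-24: break
effector.move_gripper(.055);print(st())
ctrl.line_to([.5081,.1165,.13],v=.15)
```

```text
hl [0.5918 0.1097 0.058 ] XY 0.5591 0.2229
hr [0.6254 0.1031 0.058 ] XY 0.5934 0.2229
ht [0.6133 0.1278 0.058 ] XY 0.5766 0.2448
hb [0.6041 0.0817 0.058 ] XY 0.5766 0.1977
b [0.6331 0.0992 0.04  ] XY 0.6017 0.2206
ptr0 [0.6405 0.118  0.0215] XY 0.6052 0.2405
ptr1 [0.6803 0.1102 0.0215] XY 0.6459 0.2406
mk0 [0.6401 0.0384 0.015 ] XY 0.6204 0.1624
mk1 [0.6678 0.032  0.015 ] XY 0.6488 0.1615
sfL [0.5199 0.2229 0.05  ] XY 0.4666 0.3199
pull 0.07917305763150004 0.07815758777351521
(15.9333, array([0.5078, 0.1148, 0.0423]), 'Fx -1.1 Fy -0.6 Fz 3.5', 0.0239, 30.0)
(16.1833, array([0.5079, 0.1156, 0.0422]), 'Fx -2.7 Fy -16.5 Fz 9.6', 0.024, 30.0)
(16.4333, array([0.508 , 0.1161, 0.0422]), 'Fx -3.5 Fy -24.2 Fz 11.4', 0.0236, 30.0)
(17.1417, array([0.5089, 0.1205, 0.042 ]), 'Fx -0.6 Fy 0.3 Fz -0.2', 0.0548, 0.0)
```

Run:
```python
from h import *
h=.5765*X+.2206*Y
ctrl.goto(h+[0,0,.13],RO);effector.move_gripper(.07)
ctrl.line_to(h+[0,0,.0375],v=.12);print(st())
effector.move_gripper(0);print(st())
s=ctrl.sense()
if .034<s["grip_width"]<.0395:
    g=s["position"]*[1,1,0]+[0,0,.0375]; np.save("g.npy",s["position"])
    ctrl.line_to(g-.079*Y,v=.05);ctrl.wait(.3);print(st(),(ctrl.sense()["position"]-g)@Y)
c=cal("wrist");np.savez("w4.npz",K=c[0],d=c[1],T=c[2])
a=snap("wrist","w4");b=vision.camera("side");t=vision.camera("top")
u,v=proj("side",[.655,.035,.015]).astype(int);u2,v2=proj("top",[.655,.035,.015]).astype(int);print(u,v,u2,v2)
r=lambda i,u,v:cv2.resize(i[v-35:v+35,u-35:u+35],(400,400),interpolation=cv2.INTER_CUBIC)
cv2.imwrite("pics/st4.png",np.hstack([r(b,u,v),r(t,u2,v2)])[:,:,::-1])
for n in("wrist","side"):
  for t in["pointer","mark"]: print(n,t,rec(t,n))
```

```text
(19.7833, array([0.6092, 0.1042, 0.0384]), 'Fx -1.2 Fy 0.4 Fz 0.1', 0.0702, 0.0)
(20.4167, array([0.607 , 0.1045, 0.038 ]), 'Fx -11.8 Fy -1.6 Fz 11.2', 0.037, 30.0)
(22.4417, array([0.5912, 0.0282, 0.0381]), 'Fx -7.3 Fy 4.1 Fz 7.8', 0.0365, 30.0) -0.07798669888073918
347 232 312 203
wrist pointer [(0.7, array([0.6026, 0.0801, 0.0502])), (0.29, array([0.5867, 0.0929, 0.0145]))]
wrist mark [(0.89, array([0.6622, 0.0765, 0.0172]))]
side pointer [(0.71, array([0.5922, 0.0094, 0.054 ]))]
side mark [(0.62, array([ 0.6466, -0.001 ,  0.017 ]))]
```

View pics/w4.png

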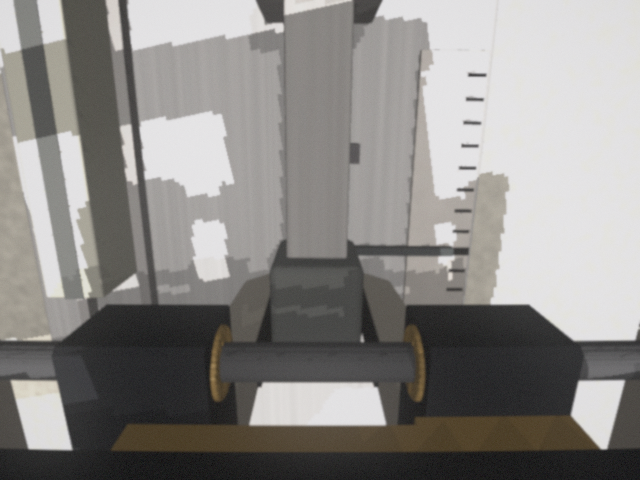

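View pics/st4.png

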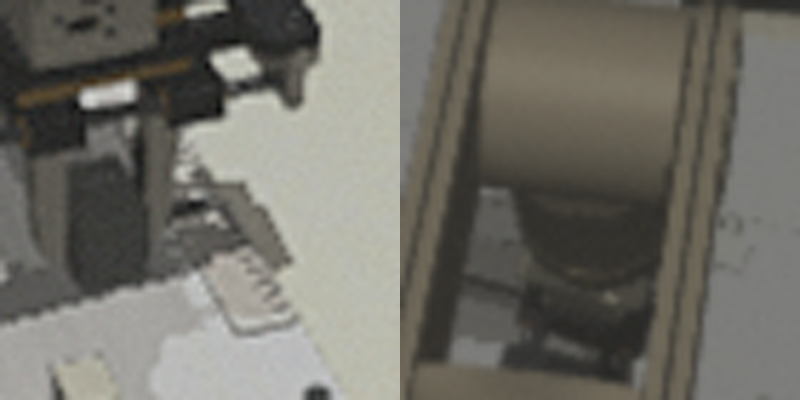

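Run:
```python
import cv2
im=cv2.imread("pics/w4.png")[215:300,345:485]
cv2.imwrite("pics/w4c.png",cv2.resize(im,None,fx=5.6,fy=5.6,interpolation=cv2.INTER_CUBIC))
g=cv2.cvtColor(cv2.imread("pics/w4.png"),cv2.COLOR_BGR2GRAY)
print(g[240:260,[425,435,442,448,452,456,460,464,467]])
```

```text
[[168 183 226 226 225 189 168 166 165]
 [169 180 226 223 221 177 168 166 166]
 [167 182 221 219 216 169 167 166 165]
 [163 178 205 204 218 171 169 166 164]
 [146 167 171 183 216 169 166 166 163]
 [121 140 137 152 201 166 162 161 158]
 [ 85 100  95 111 168 151 149 150 145]
 [ 69  68  82  87 129 120 120 118 118]
 [ 67  68  89  93 105  83  84  83  85]
 [ 72  73 103 102 100  61  63  62  69]
 [ 71  73 106 108 101  59  60  60  67]
 [ 75  74 107 108 101  56  58  59  66]
 [ 73  77 103 107 100  58  61  61  68]
 [ 76  77 105 110 100  64  67  64  73]
 [ 79  79 109 115 114  88  88  85  95]
 [104 101 138 143 154 128 123 122 123]
 [133 133 185 187 198 154 146 148 145]
 [158 157 216 217 218 158 149 162 155]
 [167 167 225 226 223 153 136 163 155]
 [165 168 227 225 216 139 133 165 156]]
```

View pics/w4c.png

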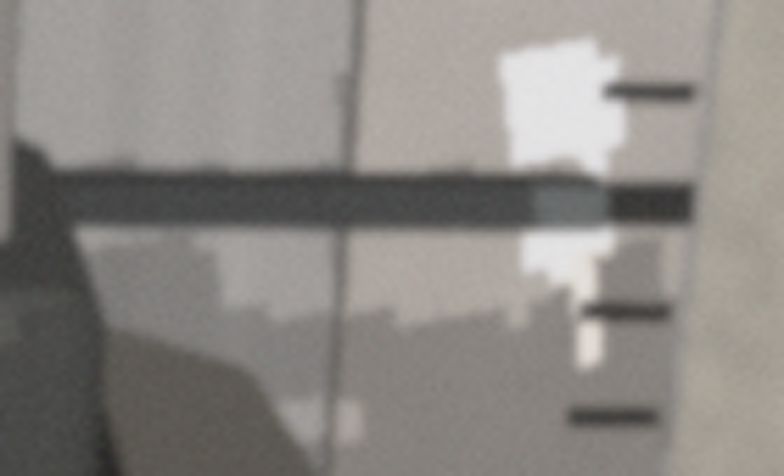

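Run:
```python
from h import *
w=np.load("w4.npz");c=(w["K"],w["d"],w["T"])
f=lambda u,v,z:(ray("wrist",(u,v),z,c)@Y*1000).round(2)
print("mark",f(462,247.1,.015),f(462,254.8,.015))
for u,lo in((435,255.6),(448,255.2)): print("ptr -y top edge",f(u,lo,.0215),"bottom",f(u,lo,.0175))
for u,lo in((435,245.5),(448,245.4)): print("ptr +y edge top/bot",f(u,lo,.0215),f(u,lo,.0175))
```

```text
mark 163.02 159.09
ptr -y top edge 160.78 bottom 159.48
ptr -y top edge 160.98 bottom 159.69
ptr +y edge top/bot 165.74 164.57
ptr +y edge top/bot 165.79 164.62
```

Run:
```python
from h import *
g=np.load("g.npy")*[1,1,0]+[0,0,.0375]
ctrl.line_to(g-.0807*Y,v=.03);ctrl.wait(.3);print(st(),(ctrl.sense()["position"]-g)@Y)
c=cal("wrist");im=snap("wrist","w5");gr=cv2.cvtColor(im,cv2.COLOR_RGB2GRAY)
print(gr[236:262,[425,435,440,445,450,454,458,462,465]])
np.savez("w5.npz",K=c[0],d=c[1],T=c[2])
cv2.imwrite("pics/w5c.png",cv2.resize(im[210:295,345:485,::-1],None,fx=5.6,fy=5.6,interpolation=cv2.INTER_CUBIC))
```

```text
(23.3417, array([0.5908, 0.0265, 0.0381]), 'Fx -7.3 Fy 4.0 Fz 7.4', 0.0368, 30.0) -0.07966071375720105
[[169 182 227 227 227 224 177 165 166]
 [167 183 225 226 228 214 176 166 167]
 [167 181 228 227 227 193 172 168 163]
 [168 181 227 227 227 183 170 165 168]
 [169 176 226 226 227 179 169 164 165]
 [167 172 226 226 226 176 167 166 165]
 [160 160 220 219 219 169 161 157 160]
 [136 142 193 185 188 146 139 140 140]
 [ 95  99 136 128 131 106  99 100 110]
 [ 63  67  80  73  80  71  66  68  73]
 [ 60  63  67  66  66  66  62  60  60]
 [ 66  66  70  73  75  65  59  62  58]
 [ 70  72  73  91  87  70  59  55  62]
 [ 71  79  80 100 103  72  56  58  59]
 [ 75  74  81 109 109  81  71  65  65]
 [ 73  76  79 106 109 112  95  95  93]
 [ 76  74  82 107 106 149 132 130 126]
 [ 76  76  83 106 110 183 153 150 150]
 [ 83  79  93 113 114 198 160 163 163]
 [101 101 122 141 141 212 164 163 164]
 [134 133 175 187 185 213 166 164 165]
 [156 159 213 217 215 200 161 152 165]
 [165 168 221 227 219 174 153 141 162]
 [167 172 221 226 217 153 139 137 163]
 [169 170 222 226 216 139 134 135 164]
 [165 171 221 226 215 131 133 135 164]]
```

View pics/w5c.png

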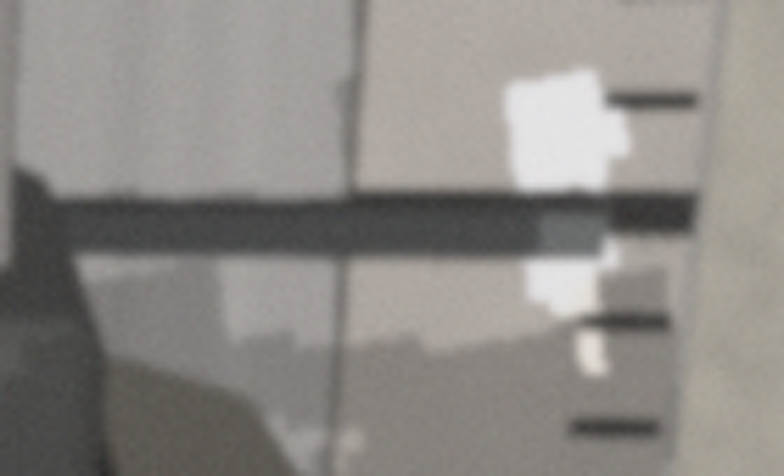

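Run:
```python
from h import *
w=np.load("w5.npz");c=(w["K"],w["d"],w["T"])
f=lambda u,v,z:(ray("wrist",(u,v),z,c)@Y*1000).round(2)
print("mark",f(462,243.7,.015),f(462,251.4,.015))
print("mark ang",f(462,243.7,.015),f(440,243.7,.015))
for u,lo in((430,255.5),(446,255.3)): print("ptr -y top edge",f(u,lo,.0215),"bottom",f(u,lo,.0175))
print("upper",f(430,243.9,.0215),f(430,243.9,.0175), c[2][:3,3]@Y)
```

```text
mark 163.05 159.14
mark ang 163.05 163.05
ptr -y top edge 159.13 bottom 157.84
ptr -y top edge 159.23 bottom 157.94
upper 164.83 163.67 0.2138388822670991
```

Run:
```python
from h import *
print(st());print(ctrl.hand_in())
```

```text
(23.3917, array([0.5908, 0.0265, 0.0381]), 'Fx -7.3 Fy 4.0 Fz 7.0', 0.0368, 30.0)
the job is handed in; nothing more can be done
None
```

The job is handed in at 23.4 s: the strip is butted against the hidden stop (a second push reached 24 N with almost no movement) and released, and the gauge arm is held with its button pressed and its pointer within about 0.1 mm of the long mark by wrist-camera measurement.

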